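# Lay the standing cocoa cartons down in their bays

### The job

On the grey mat one cocoa carton already lies in its marked bay, label up, and two more still stand at the near ends of theirs. Push each of the two gently with the fingertips, high on its labelled face, so that it topples over, rather than sliding along, and comes to lie flat, label up, inside the white outline of its own bay. Only push, never pinch or lift, and leave the carton that already lies there, the canister and the bowl where they are.

Things in the scene. Friction and masses are not known exactly. Their poses are not given: they have to be found in the camera images.
- carton_a: A standing carton: brown cardboard, 170 mm tall, 80 wide (y), 45 thick (x), 0.18 to 0.35 kg, loose. Origin: centre of its underside; z up its height; x is the way it must fall, the white label is on the opposite broad face (-x). Its foot is centred near its bay's near end line, within 3 degrees of square. It tips once leaned 15 degrees; pushed too low it slides.
- carton_a_top (a point): Centre of the upper end of this carton as it stands, 170 mm from its origin along its z. When it lies flat in the bay, this point and its origin are both 22.5 mm above the mat.
- carton_b: The other standing carton, in another bay: same size, looks, axes, origin and behaviour as the first.
- carton_b_top (a point): Centre of the upper end of this carton as it stands, 170 mm from its origin along its z. When it lies flat in the bay, this point and its origin are both 22.5 mm above the mat.
- mat: Fixed grey mat, 280 (x) by 400 (y) by 3 mm. Origin: centre of its underside, on the table; x runs along the bays, away from the robot (within 29 degrees). Flush white lines 5 mm wide mark three bays centred at y = -125, 0, +125 mm, each 125 mm wide, from x = -87.5 (near end line) to +127.5 mm (far end line), all to line centres. Which carton is in which bay varies.
- laid: An identical carton already lying label up in the remaining bay, loose, 45 mm high, 80 mm wide (y). Origin: on the mat at the near end of its bay, in the middle of its width; the carton extends from 22.5 to 192.5 mm along x from the origin. To be left alone.
- canister: Round closed can, 68 mm across, 140 mm tall, standing on the table to the left of the mat. Origin: centre of its underside. To be left alone.
- bowl: Steel bowl, 130 mm across, 60 mm high, on the table to the right of the mat. Origin: centre of its underside. To be left alone.

How it is judged:
At the end, for the whole second after the job is handed in: Both cartons lie flat on the mat, label up (within 7 degrees), at rest, each in a bay: both end middles within 22 mm of the bay's centre line and not past the outer edges of its end lines. The laid carton is within 12 mm, the canister (upright) and bowl within 20 mm of their starts (angle between each of carton_a, carton_b's own x axis and vertical above 3.02 rad and height (world z) of each of carton_a, carton_a_top, carton_b, carton_b_top below 0.033 m and x of each of carton_a, carton_b in the frame of mat above -0.09 m and x of each of carton_a_top, carton_b_top in the frame of mat below 0.13 m and ((y of carton_a in the frame of mat between -0.147 and -0.103 m and y of carton_a_top in the frame of mat between -0.147 and -0.103 m) or (y of carton_a in the frame of mat between -0.022 and 0.022 m and y of carton_a_top in the frame of mat between -0.022 and 0.022 m) or (y of carton_a in the frame of mat between 0.103 and 0.147 m and y of carton_a_top in the frame of mat between 0.103 and 0.147 m)) and linear speed of each of carton_a, carton_b below 0.02 m/s and angular speed of each of carton_a, carton_b below 0.1 rad/s and ((y of carton_b in the frame of mat between -0.147 and -0.103 m and y of carton_b_top in the frame of mat between -0.147 and -0.103 m) or (y of carton_b in the frame of mat between -0.022 and 0.022 m and y of carton_b_top in the frame of mat between -0.022 and 0.022 m) or (y of carton_b in the frame of mat between 0.103 and 0.147 m and y of carton_b_top in the frame of mat between 0.103 and 0.147 m)) and distance of laid from where it was at the start of the episode below 0.012 m and distance of each of canister, bowl from where it was at the start of the episode below 0.02 m and angle between canister's own z axis and vertical below 0.2 rad); the robot touches nothing.
It fails at once if a carton is lifted off the mat instead of being tipped (height (world z) of any of carton_a, carton_b above 0.05 m or height (world z) of any of carton_a_top, carton_b_top above 0.195 m or (height (world z) of each of carton_a, carton_a_top above 0.038 m and angle between carton_a's own z axis and vertical above 1.4 rad) or (height (world z) of each of carton_b, carton_b_top above 0.038 m and angle between carton_b's own z axis and vertical above 1.4 rad)).
It fails at once if a carton is pinched or pushed hard (more than 20 N from the fingers) (contact force between the fingers and carton_a above 20 N or contact force between the fingers and carton_b above 20 N).
It fails at once if a carton is slid along by more than 20 mm while still upright, instead of being toppled ((angle between carton_a's own z axis and vertical below 0.3 rad and distance of carton_a from where it was at the start of the episode above 0.02 m) or (angle between carton_b's own z axis and vertical below 0.3 rad and distance of carton_b from where it was at the start of the episode above 0.02 m)).
It fails at once if the carton that already lies there is shifted by more than 12 mm (distance of laid from where it was at the start of the episode above 0.012 m).
It fails at once if the canister or the bowl is shifted by more than 20 mm or the canister tipped (distance of any of canister, bowl from where it was at the start of the episode above 0.02 m or angle between canister's own z axis and vertical above 0.3 rad).
It also fails if it takes over 45 s, if anything falls off the work surface, if the arm or the gripper's body presses on something with over 40 N, if the wrist force passes 120 N, or if a joint passes its speed limit or range.

### The arm

A 6-joint arm with a two-finger parallel gripper is mounted at the origin on the work surface. World frame = base frame: x ahead of the robot, y to its left, z up, the work surface at z = 0. Lengths are in m, angles in rad, forces in N, time in s.
With the tool pointing down it reaches from about 0.225 to 0.875 m from the base axis. Payload 3.4 kg.
Tool frame: the origin (TCP) lies on the centre line of the jaws, within the pads' length; the fingertips stand 11 mm ahead of it and the grasp point (between the pads) lies 8 mm behind it; z points along the fingers, y is the direction in which the jaws open and shut (so a half turn about z gives the same grasp; the last joint's range is limited). The gripper opens to 85 mm and grips with 20 to 120 N. Pads are 22 mm wide; open, the fingers measure 114 mm over their backs; the gripper's body (76 mm by 85 mm) begins 54 mm behind the grasp point. The pads swing forward as they close: fully open they stand 13 mm farther back than shut.
Start: joints at [-1.242, 0.276, 1.505, -0, 1.361, -0.121], TCP at [0.25, -0.518, 0.211] pointing down, gripper open.
Joint ranges: [-2.89, 2.89], [-0.75, 2.08], [0.22, 2.7], [-1.18, 4.32], [0.11, 2.71], [-2.7, 2.7]. Speed limits (rad/s): [2.57, 2.57, 3.14, 3.14, 3.14, 3.14].

### API

Orientations are given as a unit quaternion [x, y, z, w].
In Python, from workcell import robot, status, viewer, job_done gives the robot as it stands. Calls block until the motion is done:
- robot.reach(position, orientation): joint-space move of the TCP to a pose.
- robot.movel(position, frame=None, feed=0.15, guard=None): straight line of the TCP; frame=None keeps the orientation; feed is the mean speed in m/s. With guard (N) it stops when the force on the tool has changed by that much, and returns True; else False.
- robot.movej(angles): joint-space move.
- robot.gripper_open() and robot.clamp(): open the fingers fully, or close them until they stop; the grip force is fixed at half the most.
- robot.pause(seconds).
- robot.ik(position, orientation): joint angles nearest the present ones, or None.
- status.observe(): the state.
- viewer.grab_frame(name): name is "scene" or "side" or "wrist"; returns a dict with "color" (384x512x3 uint8, blue, green, red), "fx", "fy", "cx", "cy" (pixels), "rvec" (rotation vector, rad) and "tvec" (3), from world to camera coordinates, as OpenCV has them. Camera axes: x right, y down, z forward; pixel columns grow to the right and rows downward; lengths in m; the calibration is good to about 2 mm. A picture is of the moment at which its call begins. There is no depth.
A pose or a line that the arm cannot do raises robot.Unreachable and nothing moves.
- job_done(): hands the job in, once; it reports no verdict.
The state is a dict: "t": time; "joints": joint angles; "qd": joint speeds; "joint_efforts": joint torques, N m; "position": TCP position; "eef_rot": TCP orientation; "contact_force": force on the tool from outside, world axes, zero at the start; "ft_torque": the same for the moment, N m; "finger_gap": opening from 0.0 (shut) to 1.0 (fully open).
Only numpy, scipy, OpenCV 4.12 (cv2) and the standard library are available. Lean on these libraries where they do the work, as an engineer would, in place of code of your own. Each camera call takes 0.05 s, during which the arm holds its last target.

## Working session

There is one attempt and no reset: what is moved stays moved. The work goes in short steps, each a Python script; the robot and the scene stay as the last script left them, time stands still between calls to the robot, and variables do not carry over. Pictures are saved under pics/ and viewed, and the job is handed in when it is done.

```bash
mkdir -p pics; ls; python3 - <<'E'
from workcell import robot,status,viewer
import cv2,pickle
s=status.observe();print(s['t'],s['position'],s['eef_rot'],s['finger_gap'])
for n in("scene","side"):
    f=viewer.grab_frame(n);pickle.dump(f,open(f'pics/{n}0.pkl','wb'));cv2.imwrite(f'pics/{n}0.png',f['color']);print(n,f['fx'],f['rvec'],f['tvec'])
E
```

```text
pics
0.0 [ 0.24980932 -0.51724724  0.21013165] [ 9.74823316e-01  2.22976709e-01 -8.01502804e-05 -9.39373909e-04] 0.9998613380104006
scene 414.926108029616 [ 0.70210103  2.8300162  -0.79498759] [ 0.50643885 -0.15583188  1.54763961]
side 484.6710123126217 [ 1.06540995 -2.49656585  0.90299423] [0.41723327 0.38122324 1.63952543]
```

View pics/scene0.png

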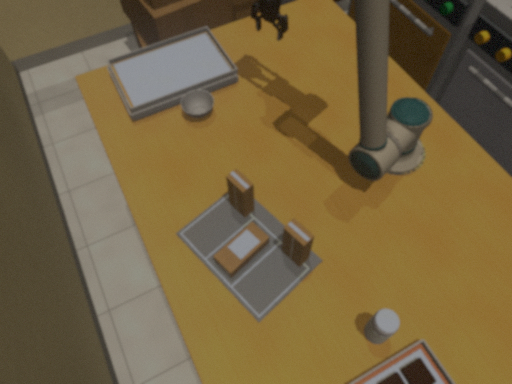

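View pics/side0.png

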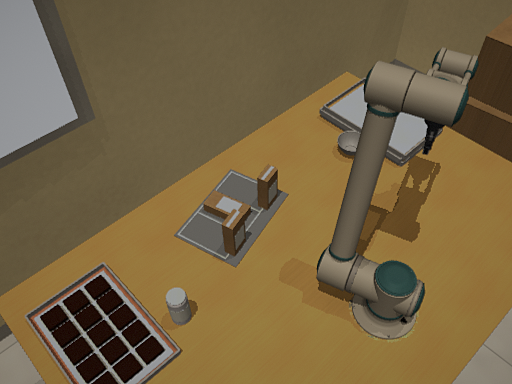

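The laid carton is in the middle bay (scene ~241,248). The standing ones are in the right bay (scene ~240,193) and the left bay (~297,243). The canister is at ~381,325 and the bowl at ~197,104. I'll enlarge both views to pick out features.

```bash
cat > h.py <<'E'
import numpy as np,cv2,pickle
def load(n): return pickle.load(open(f'pics/{n}.pkl','rb'))
def ray(f,uv):
    R=cv2.Rodrigues(np.array(f['rvec'],float))[0];t=np.array(f['tvec'],float).ravel()
    uv=np.atleast_2d(uv).astype(float)
    d=np.c_[(uv[:,0]-f['cx'])/f['fx'],(uv[:,1]-f['cy'])/f['fy'],np.ones(len(uv))]@R
    return -R.T@t,d
def plane(f,uv,z):
    o,d=ray(f,uv);return o+d*((z-o[2])/d[:,2])[:,None]
def proj(f,P):
    K=np.array([[f['fx'],0,f['cx']],[0,f['fy'],f['cy']],[0,0,1.]])
    return cv2.projectPoints(np.atleast_2d(P).astype(float),np.array(f['rvec'],float),np.array(f['tvec'],float),K,None)[0][:,0]
E
python3 - <<'E'
from h import *
for n,(x,y,w,h) in {'scene0':(170,160,160,160*3//4+35),'side0':(165,155,135,115)}.items():
    f=load(n);c=cv2.resize(f['color'][y:y+h,x:x+w],None,fx=5,fy=5,interpolation=cv2.INTER_CUBIC)[:600]
    c=cv2.resize(f['color'][y:y+h,x:x+w],None,fx=600/h if 600/h*w<=800 else 800/w,fy=600/h if 600/h*w<=800 else 800/w,interpolation=cv2.INTER_CUBIC)
    print(n,c.shape,c.shape[0]/h);cv2.imwrite(f'pics/{n}_z.png',c)
    hsv=cv2.cvtColor(f['color'],cv2.COLOR_BGR2HSV)
    m=np.zeros(hsv.shape[:2],np.uint8);m[y:y+h,x:x+w]=(hsv[y:y+h,x:x+w,1]<70)*255
    ct=max(cv2.findContours(m,cv2.RETR_EXTERNAL,cv2.CHAIN_APPROX_NONE)[0],key=cv2.contourArea)
    hull=cv2.convexHull(ct);ap=cv2.approxPolyDP(hull,3,True)[:,0];print(ap.tolist())
    print(plane(f,ap,0.003).round(3).tolist())
E
```

```text
scene0 (600, 619, 3) 3.870967741935484
[[227, 194], [255, 200], [320, 259], [266, 314], [252, 314], [177, 233]]
[[0.633, -0.11, 0.003], [0.558, -0.042, 0.003], [0.475, 0.247, 0.003], [0.709, 0.319, 0.003], [0.746, 0.299, 0.003], [0.844, -0.052, 0.003]]
side0 (600, 704, 3) 5.217391304347826
[[276, 179], [287, 195], [235, 266], [174, 235], [230, 170]]
[[0.669, -0.156, 0.003], [0.576, -0.127, 0.003], [0.472, 0.248, 0.003], [0.736, 0.324, 0.003], [0.841, -0.052, 0.003]]
```

View pics/scene0_z.png

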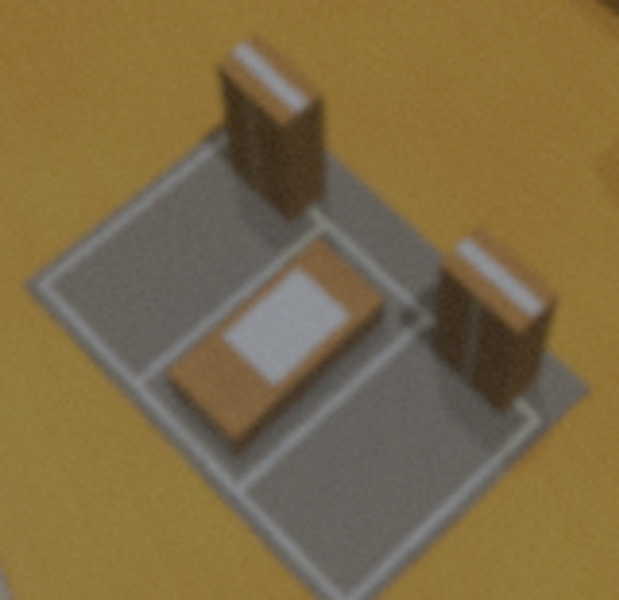

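View pics/side0_z.png

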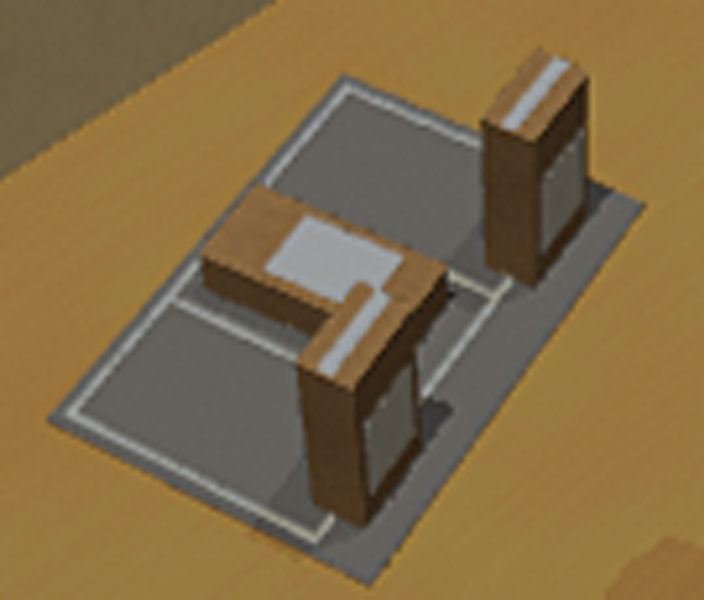

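```bash
cat >> h.py <<'E'
def fit2(A,B): # B = R A + t
    a=A.mean(0);b=B.mean(0);H=(A-a).T@(B-b);th=np.arctan2(H[0,1]-H[1,0],H[0,0]+H[1,1])
    R=np.array([[np.cos(th),-np.sin(th)],[np.sin(th),np.cos(th)]]);t=b-R@a
    return th,t,np.linalg.norm((A@R.T+t)-B,axis=1)
E
python3 - <<'E'
from h import *
sc,si=load('scene0'),load('side0')
M=np.array([[-.14,-.2],[-.14,.2],[.14,.2],[.14,-.2]])
W=plane(si,[[287.5,195],[235.5,266.5],[174,235.5],[230.5,169.5]],.003)[:,:2]
th,t,r=fit2(M,W);print('mat side',np.degrees(th),t,r)
# white line corners: bay outer corners seen in crops
L=np.array([[.1275,-.1875],[.1275,.1875],[-.0875,.1875],[.1275,-.0625],[.1275,.0625],[-.0875,-.0625],[-.0875,.0625]])
pc=np.array([[45,286],[347,600],[537,418],[141,385],[239,489],[320,222],[425,322]])/3.871+[170,160]-.37
A=plane(sc,pc,.003)[:,:2];th1,t1,r=fit2(L,A);print('lines scene',np.degrees(th1),t1,r)
ps=np.array([[350,87],[72,411],[316,539],[267,185],[176,298],[497,295]])/5.217+[165,155]-.4
B=plane(si,ps,.003)[:,:2];th2,t2,r=fit2(L[:6],B);print('lines side',np.degrees(th2),t2,r)
th=(th1+th2)/2;tm=(t1+t2)/2;c,s=np.cos(th),np.sin(th);R=np.array([[c,-s],[s,c]])
print('MAT',np.degrees(th),tm)
Q=np.array([[.0225,-.04],[-.0225,-.04],[-.0225,.04],[.0225,.04]])
T={'right':([[255,37],[325,97],[290,122],[220,63]],[[541,48],[588,76],[538,142],[483,121]]),
'left':([[478,230],[553,295],[520,330],[443,262]],[[362,280],[417,320],[355,388],[299,362]])}
for k,(a,b) in T.items():
    a=np.array(a)/3.871+[170,160]-.37;b=np.array(b)/5.217+[165,155]-.4
    pa=plane(sc,a,.173)[:,:2];pb=plane(si,b,.173)[:,:2]
    # order scene: near-right, near-left, far-left, far-right
    for nm,P,o in(('sc',pa,None),('si',pb,None)):
        mp=(P-tm)@R; print(k,nm,'matframe',mp.round(4).tolist(),'ctr',mp.mean(0).round(4))
        best=min((fit2(np.roll(Q,i,0),P) for i in range(4)),key=lambda q:q[2].sum()+9*(abs(q[0]-th)>1))
        print('  yaw',np.degrees(best[0]).round(2),'ctr',best[1].round(4),'res',best[2].round(4))
# canister/bowl rough
print('canister base',plane(si,[[180,318]],0).round(3),'bowl',plane(si,[[350,145]],.05).round(3))
E
```

```text
mat side 15.739125231318855 [0.65487052 0.09751419] [0.00481393 0.00468157 0.00295983 0.00204385]
lines scene 16.35875921964318 [0.65944511 0.09885368] [0.00294532 0.00363731 0.00042411 0.0038377  0.00138273 0.0040567
 0.00522147]
lines side 15.598686545800534 [0.65719089 0.09263396] [0.00113888 0.00038925 0.00170217 0.00300038 0.00415281 0.0026032 ]
MAT 15.978722882721854 [0.658318   0.09574382]
right sc matframe [[-0.1018, -0.1555], [-0.1032, -0.0747], [-0.0677, -0.077], [-0.0649, -0.1563]] ctr [-0.0844 -0.1159]
  yaw 16.67 ctr [ 0.6091 -0.0389] res [0.0046 0.0044 0.0055 0.0035]
right si matframe [[-0.0684, -0.1633], [-0.1117, -0.1559], [-0.1122, -0.0826], [-0.0684, -0.0805]] ctr [-0.0902 -0.1206]
  yaw 15.27 ctr [ 0.6048 -0.045 ] res [0.0025 0.0046 0.0023 0.0012]
left sc matframe [[-0.1049, 0.0904], [-0.1058, 0.1655], [-0.0681, 0.1676], [-0.067, 0.0908]] ctr [-0.0864  0.1286]
  yaw 16.98 ctr [0.5398 0.1956] res [0.004  0.0047 0.0037 0.0042]
left si matframe [[-0.0714, 0.0848], [-0.1214, 0.0953], [-0.1157, 0.1632], [-0.0724, 0.1637]] ctr [-0.0952  0.1267]
  yaw 13.06 ctr [0.5319 0.1914] res [0.0035 0.0075 0.0047 0.0025]
canister base [[0.45  0.516 0.   ]] bowl [[ 0.558 -0.492  0.05 ]]
```

```bash
cat >> h.py <<'E'
YAW=np.radians(15.8)
D=np.array([np.cos(YAW),np.sin(YAW),0]);Qt=[np.cos(YAW/2),np.sin(YAW/2),0,0]
C={'right':np.array([.607,-.042,0]),'left':np.array([.536,.1935,0])}
ZT=0.163
def at(k,back,z): p=C[k]-D*(.0225+.011+back);p[2]=z;return p
E
python3 - <<'E'
from h import *
from workcell import robot,status,viewer
robot.clamp()
robot.reach(at('right',.045,.27),Qt);robot.movel(at('right',.045,ZT))
for n in("scene","side"):
    f=viewer.grab_frame(n);pickle.dump(f,open(f'pics/{n}1.pkl','wb'))
    u,v=proj(f,at('right',.045,ZT)-[0,0,.011])[0];print(n,u,v)
    u,v=int(u),int(v);c=f['color'][v-50:v+70,u-60:u+80];cv2.imwrite(f'pics/{n}1_z.png',cv2.resize(c,None,fx=5,fy=5,interpolation=cv2.INTER_CUBIC))
s=status.observe();print(s['t'],s['position'],s['contact_force'],s['finger_gap'])
E
```

```text
scene 258.59672015464366 168.30815237839377
side 284.9537875419928 184.76840321982476
3.775 [ 0.53237752 -0.06370112  0.16418082] [-0.17125849  0.04645632  0.20859725] 0.0036759249373126287
```

View pics/side1_z.png

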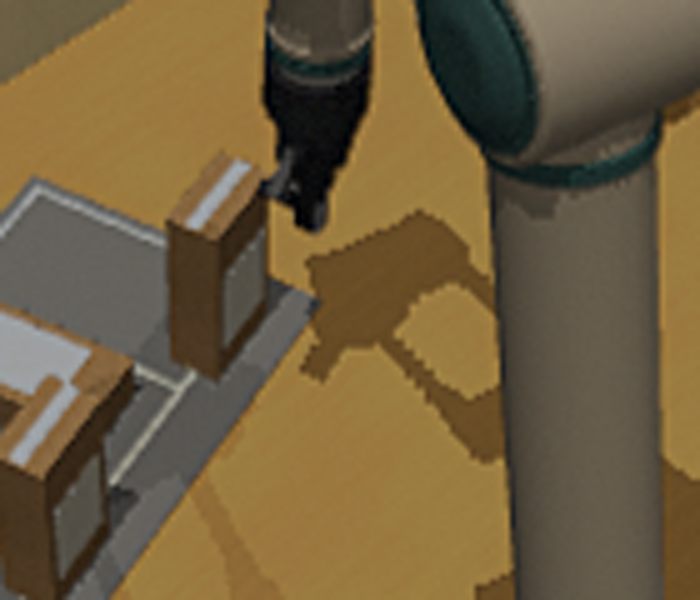

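View pics/scene1_z.png

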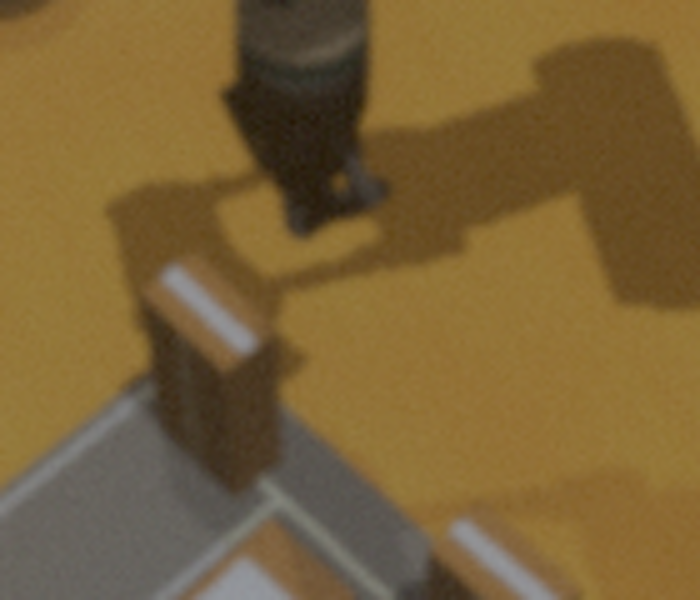

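The two tips look separated, at scene crop (298,225) and (372,190), although the gap reads shut. I'll look closer with the wrist camera before pushing.

```bash
python3 - <<'E'
from h import *
from workcell import robot,status,viewer
f=viewer.grab_frame('wrist');cv2.imwrite('pics/wrist1.png',f['color'])
s=status.observe();print(s['t'],s['position'],s['eef_rot'],s['finger_gap'])
ims=[]
for n in("scene","side"):
    g=load(n+'1');p=proj(g,at('right',.045,ZT)-[0,0,.011])[0];u,v=p.astype(int)
    c=cv2.resize(g['color'][v-30:v+15,u-25:u+25],None,fx=8,fy=8,interpolation=cv2.INTER_CUBIC)
    c=cv2.convertScaleAbs(c,alpha=2)
    P0=s['position'];
    for dz,col in((.011,(0,0,255)),(0,(0,255,0)),(-.06,(255,0,0))):
        q=(proj(g,P0-[0,0,dz])[0]-[u-25,v-30]+.5)*8;cv2.circle(c,tuple(q.astype(int).tolist()),3,col,-1)
    ims.append(c)
cv2.imwrite('pics/tips1.png',np.hstack(ims))
E
```

```text
3.825 [ 0.53231642 -0.06364187  0.16416141] [9.90514841e-01 1.37400248e-01 1.14353153e-03 4.61753874e-04] 0.003656292609321216
```

View pics/tips1.png

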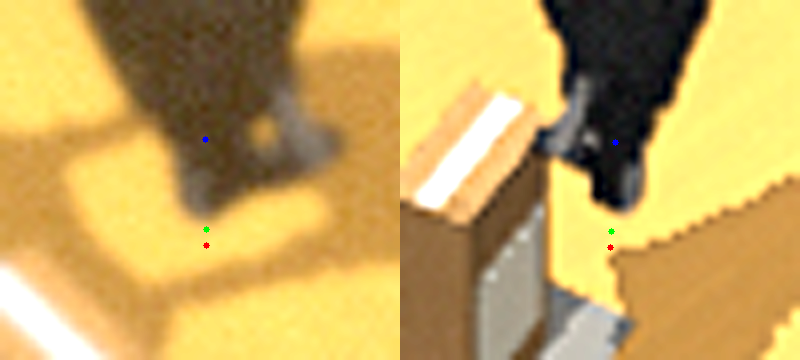

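View pics/wrist1.png

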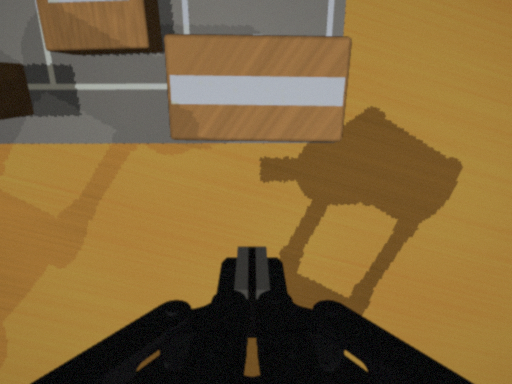

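```bash
python3 - <<'E'
from h import *
sc,si=load('scene1'),load('side1')
P0=np.array([.5323,-.0637,.1642])
def unz(g,q,off):
    u,v=proj(g,at('right',.045,ZT)-[0,0,.011])[0].astype(int); return np.array([(q[0]-off)/8+u-25,q[1]/8+v-30])-.5
def tri(a,b):
    o1,d1=ray(sc,a);o2,d2=ray(si,b);d1=d1[0];d2=d2[0]
    s=np.linalg.lstsq(np.c_[d1,-d2],o2-o1,rcond=None)[0];p,q=o1+s[0]*d1,o2+s[1]*d2
    return (p+q)/2,np.linalg.norm(p-q)
R=np.array([D,[-D[1],D[0],0],[0,0,1]])
for nm,a,b in(('A',(197,212),(625,208)),('B',(330,145),(545,140)),('cross A-B',(197,212),(545,140)),('cross B-A',(330,145),(625,208))):
    p,g=tri(unz(sc,a,0),unz(si,b,400));print(nm,p.round(4),'gap',g.round(4),'rel tcp (fwd,left,up)',(R@(p-P0)).round(4))
E
```

```text
A [ 0.5333 -0.0712  0.171 ] gap 0.0046 rel tcp (fwd,left,up) [-0.001  -0.0075  0.0068]
B [ 5.149e-01 -2.000e-04  2.868e-01] gap 0.0001 rel tcp (fwd,left,up) [0.0006 0.0659 0.1226]
cross A-B [ 0.5515 -0.0356  0.2292] gap 0.0053 rel tcp (fwd,left,up) [0.0262 0.0218 0.065 ]
cross B-A [ 0.4956 -0.0322  0.2344] gap 0.0009 rel tcp (fwd,left,up) [-0.0268  0.0403  0.0702]
```

The wrist view shows the fingers are shut. The outer prong is a knuckle, not a tip. Triangulation puts the tip slightly higher than specified, so I'll go 10 mm lower to suit either reading, then push in two stages.

```bash
sed -i 's/^ZT=.*/ZT=0.152/' h.py; cat >> h.py <<'E'
def shot(viewer,tag,x,y,w,h,s=5):
    ims=[]
    for n in("scene","side"):
        f=viewer.grab_frame(n);pickle.dump(f,open(f'pics/{n}{tag}.pkl','wb'))
        u,v=proj(f,[x,y,.08])[0].astype(int);u0=max(u-w//2,0);v0=max(v-h//2,0)
        print(n,'crop origin',u0,v0)
        ims.append(cv2.resize(f['color'][v0:v0+h,u0:u0+w],None,fx=s,fy=s,interpolation=cv2.INTER_CUBIC))
    cv2.imwrite(f'pics/pair{tag}.png',np.hstack(ims))
E
python3 - <<'E'
from h import *
from workcell import robot,status,viewer
robot.movel(at('right',.045,ZT))
print(robot.movel(at('right',-.018,ZT),feed=.04,guard=6))
s=status.observe();print(s['t'],s['position'],s['contact_force'])
shot(viewer,'2',.6,-.04,80,110)
E
```

```text
True
5.2667 [ 0.58265659 -0.04903693  0.15260621] [-1.23255781  0.20212972  3.77636046]
scene crop origin 203 139
side crop origin 227 135
```

View pics/pair2.png

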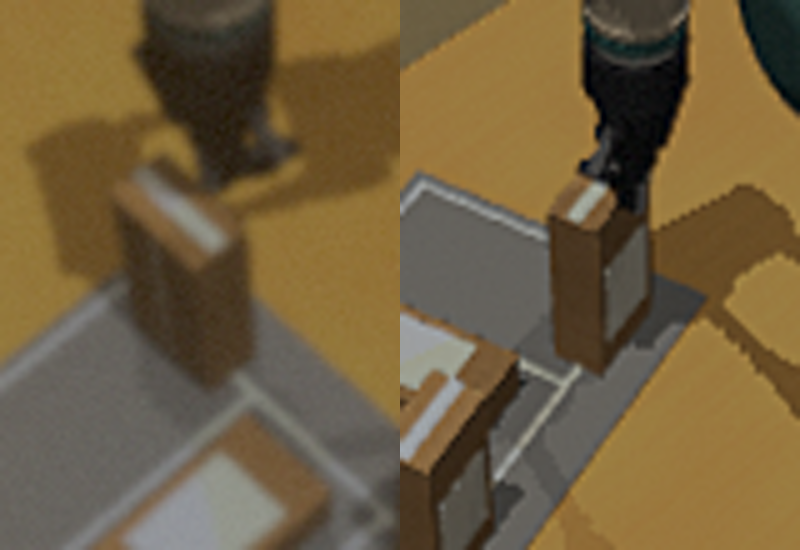

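The carton at scene crop (180,260) has begun leaning, and its foot looks unmoved. I'll check the static force and continue.

```bash
python3 - <<'E'
from h import *
from workcell import robot,status,viewer
robot.pause(.2)
s=status.observe();print(s['t'],s['position'],s['contact_force'])
for b in (-.02,-.03,-.04):
    g=robot.movel(at('right',b,ZT),feed=.04,guard=8)
    s=status.observe();print(g,b,s['t'],s['position'],s['contact_force'])
    if g: break
shot(viewer,'3',.6,-.04,80,110)
E
```

```text
5.5667 [ 0.58140285 -0.04928117  0.15223227] [-1.5896742  -0.52198264  5.39398927]
True -0.02 5.8583 [ 0.59041951 -0.04710365  0.15421101] [-1.31852315  0.29175421  4.69523498]
scene crop origin 203 139
side crop origin 227 135
```

View pics/pair3.png

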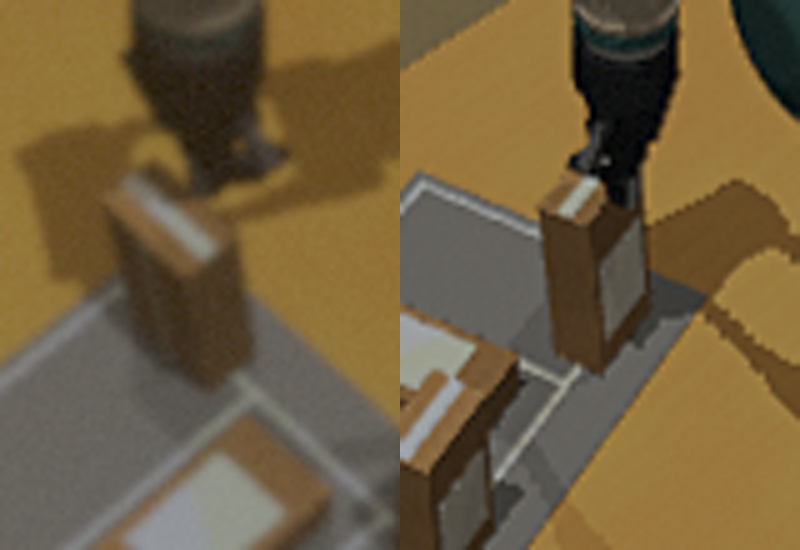

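Tilting well, with the foot in place. The upward force comes from the face rising against the finger as it pivots, so I'll follow that arc.

```bash
python3 - <<'E'
from h import *
from workcell import robot,status,viewer
for b,z in ((-.025,.158),(-.035,.161),(-.045,.163)):
    g=robot.movel(at('right',b,z),feed=.04,guard=8)
    s=status.observe();print(g,b,s['t'],s['position'],s['contact_force'])
    if g: break
shot(viewer,'4',.6,-.04,80,110)
E
```

```text
False -0.025 6.3917 [ 0.59896972 -0.0441974   0.15758304] [ 0.25790033 -0.43506309 -0.74375245]
False -0.035 6.8 [ 0.60870498 -0.04156473  0.16101763] [0.21933227 0.14604142 0.04794406]
False -0.045 7.2083 [ 0.61829584 -0.0388209   0.1629862 ] [-0.00468415  0.13670818  0.86094884]
scene crop origin 203 139
side crop origin 227 135
```

View pics/pair4.png

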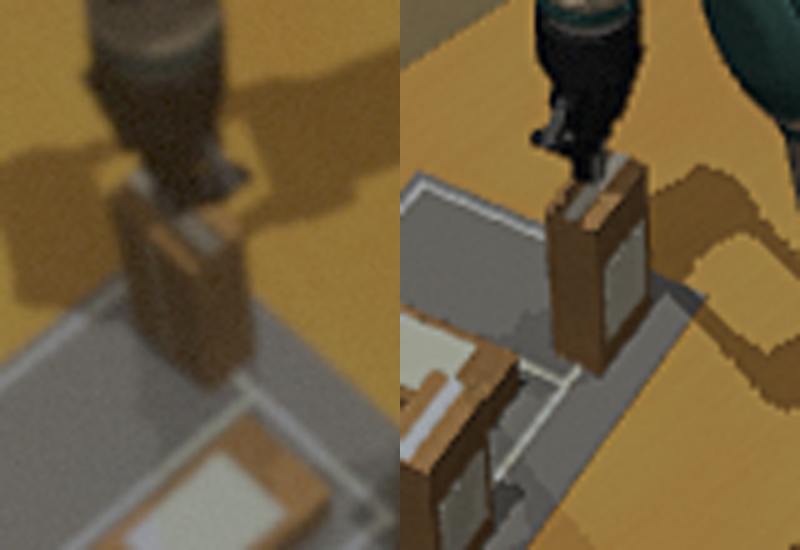

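The carton has righted itself. In side crop (590,175) the finger is now over the top, because it rode over the upper edge. So the tips really are higher than the specification says, as the triangulation suggested. I'll back off, check tip and top heights by triangulation, then push lower.

```bash
cat >> h.py <<'E'
def tri(fa,a,fb,b):
    o1,d1=ray(fa,a);o2,d2=ray(fb,b);d1=d1[0];d2=d2[0]
    s=np.linalg.lstsq(np.c_[d1,-d2],o2-o1,rcond=None)[0];p,q=o1+s[0]*d1,o2+s[1]*d2
    return (p+q)/2,np.linalg.norm(p-q)
E
python3 - <<'E'
from h import *
from workcell import robot,status,viewer
sc,si=load('scene0'),load('side0')
for k,a,b in (('R',[[255,37],[325,97],[290,122],[220,63]],[[588,76],[538,142],[483,121],[541,48]]),('L',[[478,230],[553,295],[520,330],[443,262]],[[417,320],[355,388],[299,362],[362,280]])):
    for p,q in zip(np.array(a)/3.871+[170,160]-.37,np.array(b)/5.217+[165,155]-.4): print(k,[x.round(4) for x in tri(sc,p,si,q)])
p=status.observe()['position']
robot.movel([p[0],p[1],.21]);robot.movel(at('right',.05,.21));robot.movel(at('right',.05,.13))
shot(viewer,'5',.6,-.04,80,110)
s=status.observe();print(s['t'],s['position'])
for n in('scene','side'): print(proj(load(n+'5'),[s['position'],s['position']-[0,0,.011]]))
E
```

```text
R [array([ 0.6003, -0.0903,  0.1624]), np.float64(0.003)]
R [array([ 0.5767, -0.0138,  0.1656]), np.float64(0.0091)]
R [array([0.6142, 0.0015, 0.1732]), np.float64(0.003)]
R [array([ 0.638 , -0.0777,  0.1708]), np.float64(0.0065)]
L [array([0.5265, 0.1453, 0.1542]), np.float64(0.0013)]
L [array([0.5073, 0.2195, 0.1636]), np.float64(0.0055)]
L [array([0.5453, 0.2345, 0.1699]), np.float64(0.0049)]
L [array([0.5675, 0.16  , 0.1704]), np.float64(0.0066)]
scene crop origin 203 139
side crop origin 227 135
9.3417 [ 0.52789289 -0.06491553  0.13112526]
[[259.39716237 171.16139682]
 [259.41565275 173.04216931]]
[[285.7609366  188.7504617 ]
 [285.67237612 190.66414722]]
```

View pics/pair5.png

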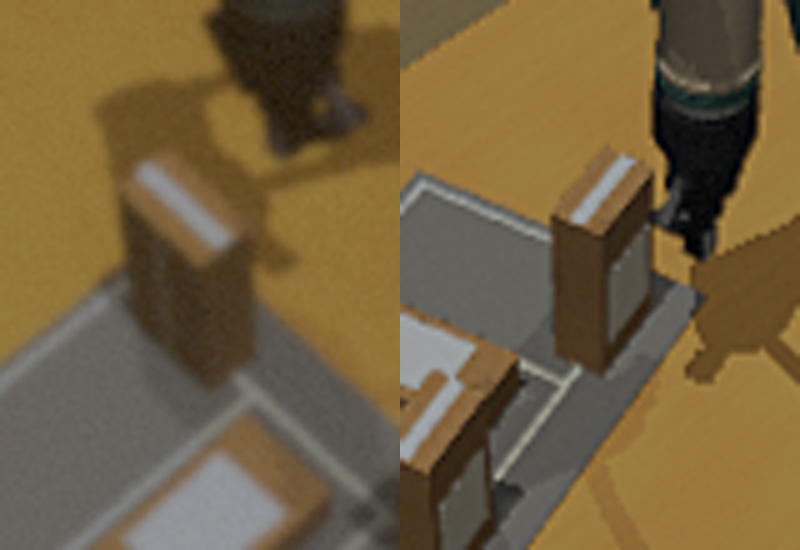

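Relative to the projected TCP, at crop (282,161) scene and (694,269) side, the visible tip is 2–3 px higher. So the tip is about 10 mm above the TCP. TCP z of 0.130 puts the tip around 0.14, which is high on the face but safely below the edge. Pushing again along the arc.

```bash
python3 - <<'E'
from h import *
from workcell import robot,status,viewer
g=robot.movel(at('right',.012,.13),feed=.1,guard=6);print(g)
for b,z in ((-.005,.131),(-.02,.1345)):
    g=robot.movel(at('right',b,z),feed=.04,guard=8)
    s=status.observe();print(g,b,s['t'],s['position'],s['contact_force'])
    if g: break
shot(viewer,'6',.6,-.04,80,110)
E
```

```text
False
False -0.005 10.45 [ 0.57946397 -0.04982407  0.13087346] [-0.52151756 -1.90798329 -0.34269838]
False -0.02 10.9833 [ 0.59413489 -0.04559755  0.13444227] [-0.77270081 -0.67224136  0.22783285]
scene crop origin 203 139
side crop origin 227 135
```

View pics/pair6.png

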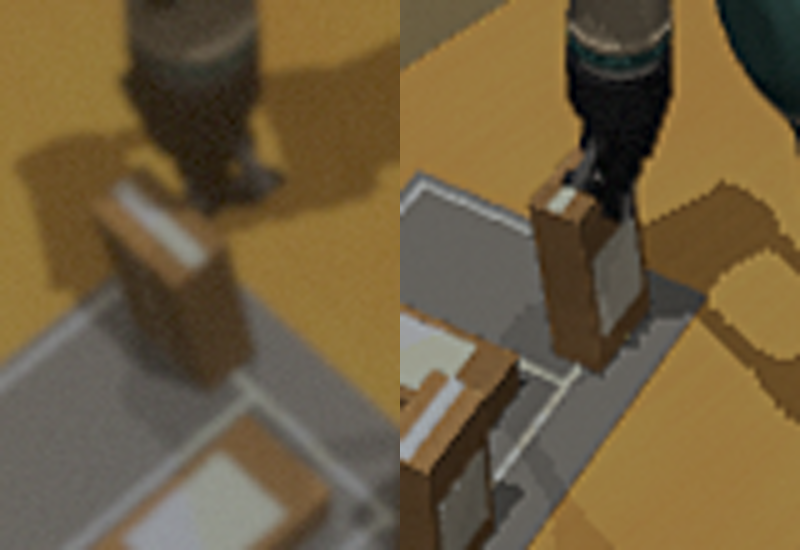

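The carton leans about 10° with its foot in place, and the forces are below 1 N. Carrying on.

```bash
python3 - <<'E'
from h import *
from workcell import robot,status,viewer
for b,z in ((-.035,.137),(-.05,.139)):
    g=robot.movel(at('right',b,z),feed=.05,guard=8)
    s=status.observe();print(g,b,s['t'],s['position'],s['contact_force'])
    if g: break
robot.pause(.3)
shot(viewer,'7',.65,-.02,80,110)
E
```

```text
False -0.035 11.5333 [ 0.60877332 -0.04142637  0.13691294] [ 0.09275511  0.70103677 -0.72072342]
False -0.05 11.9833 [ 0.62310382 -0.03741507  0.13892243] [ 0.00565658  0.65681033 -0.1656819 ]
scene crop origin 192 150
side crop origin 214 131
```

View pics/pair7.png

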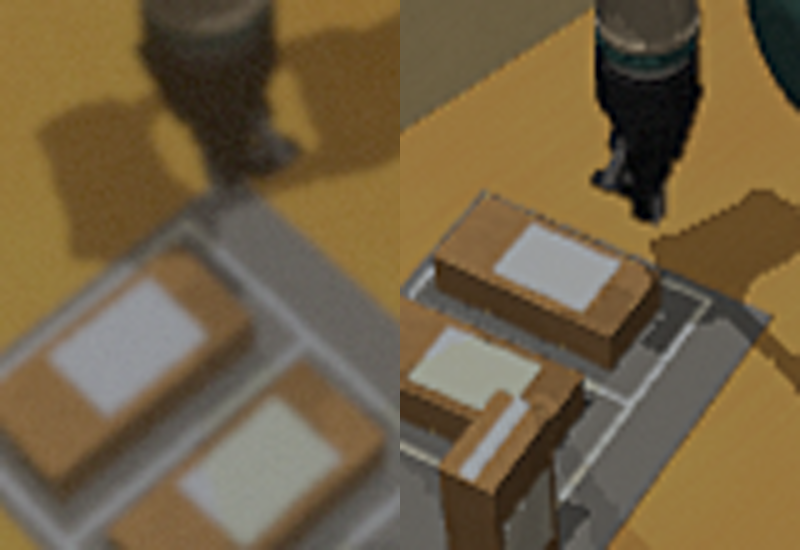

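The right carton lies flat, label up, inside its bay (scene crop ~125,365). Next, the left one in the same way.

```bash
python3 - <<'E'
from h import *
from workcell import robot,status,viewer
p=status.observe()['position']
robot.movel([p[0],p[1],.23],feed=.25);robot.reach(at('left',.055,.23),Qt);robot.movel(at('left',.055,.13))
g=robot.movel(at('left',.015,.13),feed=.1,guard=6);print(g)
for b,z in ((-.005,.131),(-.02,.1345)):
    g=robot.movel(at('left',b,z),feed=.04,guard=8)
    s=status.observe();print(g,b,s['t'],s['position'],s['contact_force'])
    if g: break
shot(viewer,'8',.55,.2,80,110)
E
```

```text
False
False -0.005 15.9667 [0.50836921 0.18566742 0.13078798] [ 0.39754819 -0.07596604 -0.39725177]
False -0.02 16.5 [0.52315847 0.18983259 0.13450169] [-0.01113161  0.5714119  -0.14671881]
scene crop origin 253 192
side crop origin 189 178
```

View pics/pair8.png

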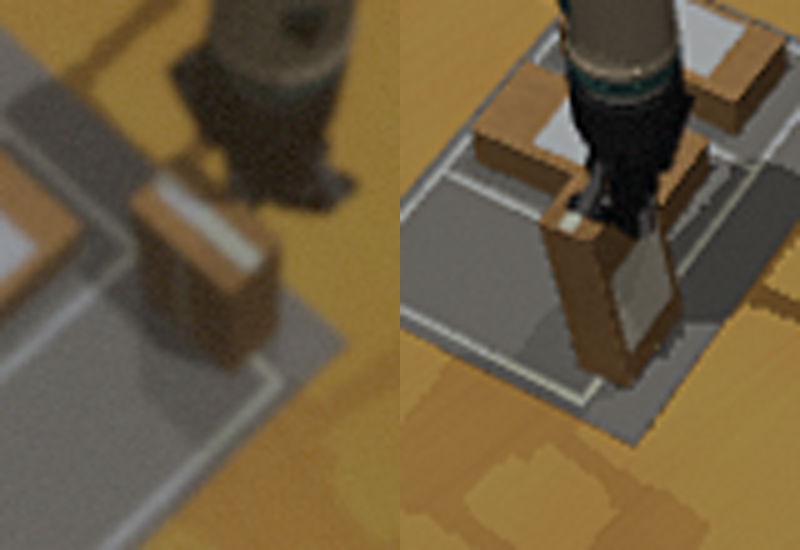

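The left carton is leaning in the same way, with its foot in place. Finishing the push.

```bash
python3 - <<'E'
from h import *
from workcell import robot,status,viewer
for b,z in ((-.035,.137),(-.05,.139)):
    g=robot.movel(at('left',b,z),feed=.05,guard=8)
    s=status.observe();print(g,b,s['t'],s['position'],s['contact_force'])
    if g: break
robot.pause(.3)
p=status.observe()['position']
robot.movel([p[0],p[1],.22],feed=.2);robot.movel(at('left',.12,.25),feed=.2)
shot(viewer,'9',.64,.1,130,130,3)
print(status.observe()['t'])
f=load('scene9');c=cv2.resize(f['color'][160:320,165:330],None,fx=3.7,fy=3.7,interpolation=cv2.INTER_CUBIC);cv2.imwrite('pics/scene9_z.png',c)
E
```

```text
False -0.035 17.05 [0.5377937  0.19399826 0.13694113] [-0.02056615  0.58865405 -0.39582601]
False -0.05 17.5 [0.55210555 0.19803172 0.13892034] [-0.19135565  0.27659117  0.50495863]
scene crop origin 187 168
side crop origin 168 139
19.4667
```

View pics/pair9.png

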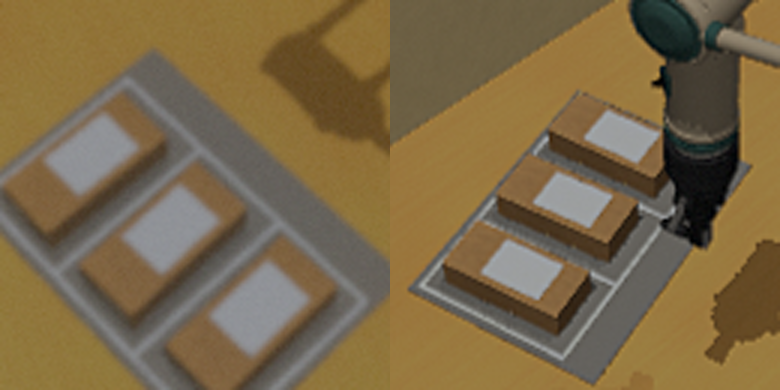

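View pics/scene9_z.png

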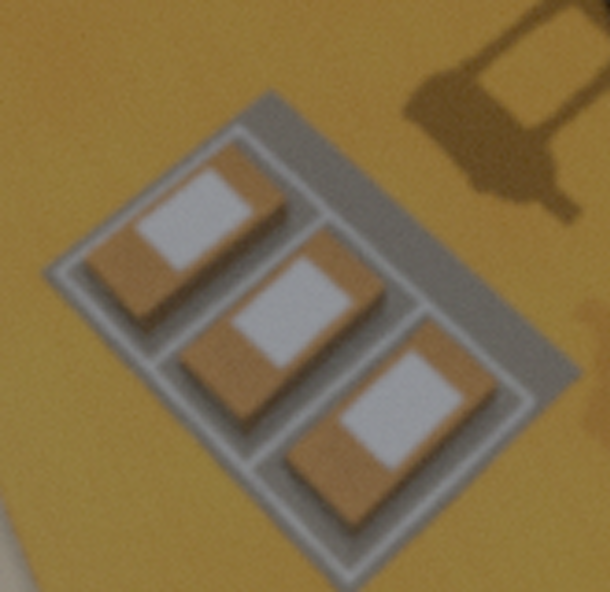

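All three lie label up inside their outlines. Now a numeric check from the top-face corners and the canister and bowl pixels.

```bash
python3 - <<'E'
from h import *
f=load('scene9')
L=np.array([[-.0875,-.1875],[.1275,-.1875],[.1275,.1875],[-.0875,.1875]])
g=lambda a:np.array(a)/3.7+[165,160]-.36
th,t,r=fit2(L,plane(f,g([[240,129],[65,271],[348,578],[528,401]]),.003)[:,:2]);R=np.array([[np.cos(th),-np.sin(th)],[np.sin(th),np.cos(th)]])
print(np.degrees(th),t,r)
for k,q in {'right':[[230,143],[288,202],[145,318],[85,263]],'laid':[[322,227],[385,290],[242,416],[178,357]],'left':[[430,320],[497,383],[355,525],[287,463]]}.items():
    m=(plane(f,g(q),.048)[:,:2]-t)@R;print(k,'near',m[:2].mean(0).round(4),'far',m[2:].mean(0).round(4))
for n in('scene','side'):
    a,b=load(n+'0'),load(n+'9')
    d=cv2.absdiff(a['color'],b['color']).max(2)
    for nm,P in(('canister',[.45,.516,.07]),('bowl',[.558,-.492,.03])):
        u,v=proj(a,P)[0].astype(int);print(n,nm,u,v,'mean diff',d[v-20:v+20,u-20:u+20].mean().round(2))
# laid-label centroid before/after in scene
for tag in '09':
    im=load('scene'+tag)['color'];hsv=cv2.cvtColor(im,cv2.COLOR_BGR2HSV);m=((hsv[...,1]<60)&(hsv[...,2]>135)).astype(np.uint8)
    n,_,st,c=cv2.connectedComponentsWithStats(m);print(tag,[(c[i].round(1).tolist(),int(st[i,4])) for i in range(1,n) if np.hypot(*(c[i]-[244,243]))<12 and st[i,4]>30])
E
```

```text
15.615414636625628 [0.65879495 0.0994047 ] [0.00153725 0.00446357 0.00074948 0.00377223]
right near [-0.0532 -0.1195] far [ 0.1127 -0.1184]
laid near [-0.0558  0.0002] far [0.1104 0.0032]
left near [-0.0632  0.1257] far [0.1053 0.1323]
scene canister 383 327 mean diff 2.81
scene bowl 201 108 mean diff 3.01
side canister 176 308 mean diff 1.64
side bowl 349 148 mean diff 37.94
0 [([243.7, 243.8], 450)]
9 [([243.7, 243.8], 465)]
```

```bash
python3 - <<'E'
from workcell import status,job_done
s=status.observe();print(s['t'],s['contact_force']);job_done()
E
```

```text
19.4667 [-0.06443859  0.52316735  0.3323674 ]
the job is handed in; nothing more can be done
```

Both standing cartons were toppled with the shut fingertips and now lie flat, label up, inside their bays. I handed the job in at 19.5 s; no verdict was reported.

**First try on the right carton:** it failed. The fingertip rode over the carton's upper edge and the carton righted itself without noticeable sliding. In the images the fingertips stood about 10 mm above the TCP, while the specification puts them 11 mm below it. I pushed about 20 mm lower, rising with the carton's arc, and both cartons then toppled cleanly. Tool force read between moves peaked at about 5.6 N on the failed try and stayed at about 2 N or less afterwards.

**Last checks, in the mat frame:**

| Carton | Offset from its bay's centre line | Limit | Far end (x) | Limit |
|---|---|---|---|---|
| Right | about 6 mm | 22 mm | 0.113 m | 0.13 m |
| Left | 1 to 7 mm | 22 mm | 0.105 m | 0.13 m |

- **Accuracy:** the outline corners I measured against fitted to within 1–4 mm.
- **Laid carton:** its label has not moved in the scene view.
- **Canister and bowl:** the scene view shows no change at either, and the side view agrees for the canister. In the side view the area around the bowl does differ. That is probably the arm in the picture; I did not check it further.
- **Robot:** it was clear of everything at the end, reading about 0.6 N on the tool, within its usual scatter.

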